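# Set the depth stop of the lidding press by feel

## Robot

A 6-joint arm with a two-finger parallel gripper is mounted at the origin on a cart in front of the work surface, level with it; the furniture and walls round the work are solid. World frame = base frame: x ahead of the robot, y to its left, z up, the work surface at z = 0. Lengths are in m, angles in degrees, forces in N, time in s.
With the tool pointing down it reaches from about 0.35 to 0.875 m from the base axis. Payload 4.2 kg.
Tool frame: the origin (TCP) lies between the finger pads; the fingertips stand 8 mm ahead of it and the grasp point (between the pads) lies 11 mm behind it; z points along the fingers, y is the line along which they close (so a half turn about z gives the same grasp; the last joint's range is limited). The gripper opens to 87 mm and grips with 3 to 60 N. Pads are 19 mm wide; open, the fingers measure 117 mm over their backs; the gripper's body (75 mm by 190 mm) begins 51 mm behind the grasp point.
Start: joints at [78.53, 22.042, 0.453, 0, -68.411, -14.817], TCP at [0.277, 0.56, 0.231] pointing down, gripper open.
Joint ranges: [-179.83, 179.83], [-69.29, 118.12], [-61.27, 80.66], [-181.25, 117.63], [-171.15, -9.14], [-177.46, 177.46]. Speed limits (degrees/s): [159.86, 159.86, 180, 180, 180, 180].

## Interface

Orientations are given as a 3x3 rotation matrix whose columns are the frame's x, y, z axes.
In Python, from station import sense, capture, camera_model, finish_job, find_in gives the robot as it stands. The module is installed in compiled form; this text tells all that it offers.
- The arm moves only by the tool arm_command, never from a script. Its argument "motion" is a list of rows, each a list of 7 numbers: the finger opening in mm, from 0 to 87, then the shift along the tool's x, y, z in mm, then the turn, a rotation vector about the tool's x, y, z in rad. In form: [[jaw, dx, dy, dz, rx, ry, rz], ...]. A call has 1 to 8 rows; each row shifts and turns the commanded pose from where the row before left it, along the tool's axes as they then stand; what a row does not reach is not made up. A row lasts 1/10 s, in which the tool goes at most 50 mm and 8.59 degrees, less where a joint would pass 70% of its speed; a pose out of reach is approached as far as the arm can. A call with a gripper value outside its range is refused whole. The fingers move at their own pace and stop on an object; the grip force is fixed at half the most. Time passes only in rows, so rows that do not move let the fingers close. It gives the time, the measured TCP pose, the force, the opening and the grip force at its end, in the units of the state.
- sense(): the state, without advancing time (a new reading comes with each control period).
- capture(name): name is "side" or "top"; returns the picture (384x512x3 uint8, red, green, blue); there is no depth.
- camera_model(name): a dict with "fx", "fy", "cx", "cy" (pixels), "k1" (the pictures are not rectified: a ray, as slopes to the right and down, at radius r is drawn at 1 + k1 r^2 times it, then the intrinsics apply), "R" (3x3) and "t" (3): a world point X has camera coordinates R X + t. Camera axes: x right, y down, z forward; pixel columns grow to the right and rows downward; lengths in m; the calibration is good to about 2 mm. A picture is of the moment at which its call begins. camera_model takes no time and is no camera call.
- finish_job(): hands the job in; it is judged then, once.
Trained networks look in the newest picture that a camera, given by its name, has taken for a name from the list of things; names that differ only in an ending like _2 or _b are one class to them, and where a whole thing is asked for, a point or a joint stands for the part that bears it (a point fixed in the world has none). Each returns a list of dicts, best first, with "p" (0 to 1); they miss things now and then, are a little off and sometimes report something else, mostly with a low value. They report only what shows in the picture. A call takes as long as a camera call.
- find_in(target, camera): "location" ([row, column] in pixels, amid what is visible of it).
The state is a dict: "time_s": time; "joints": joint angles; "joint_velocities": joint speeds; "effort": joint torques, N m; "tcp_pos": TCP position; "ee_rot": TCP orientation; "wrist_force": force on the tool from outside, world axes, zero at the start; "moment": the same for the moment, N m; "gripper_width": opening from 0.0 (shut) to 1.0 (fully open); "gripper_force": force on a finger pad.
Only numpy, scipy, OpenCV 4.12 (cv2) and the standard library are available. Lean on these libraries where they do the work, as an engineer would, in place of code of your own. Each camera call takes 0.05 s, during which the arm holds its last target. There are 200 camera calls.

## Task

The lidding press has been fitted for a new size of sauce cup and its depth stop is backed off. Press the lever down gently until you feel the resistance firm up as the pad meets the lidded cup, note how far it went without crushing the cup, let the lever come right up again and slide the wedge stop to where it will catch the ram at that same depth. Then prove it by pressing the lever firmly down onto the stop, let it back up fully, and leave the spare cups, the bottle and the bell where they stand.

Things in the scene. Friction and masses are not known exactly. Their poses are not given: they have to be found in the camera images.
- press: Grey bench lidding press, fixed, turned up to 0.3 rad either way; base 205 x 150 mm, 250 mm high. Origin: centre of the underside, below the ram's axis; +x to its back (column, lever pivot), -x to the lever's paddle, +y to its left, z up. Lever pivot at (0.095, 0, 0.185) in this frame. Under the ram's pad a lidded black sauce cup stands in a white nest whose height differs every time.
- lever (a joint): Lever angle (rad): 0 = fully up (rising 0.22 rad from pivot to paddle), grows as the paddle is pressed down, at most 0.45. A soft spring returns it: 2 N at the paddle at rest, 4 N far down. With the pad on the cup it firms up to 3 N more per mm of paddle travel. The cup is crushed by 20 N above the spring's force. Ram travel in m: t = 0.097 * angle.
- paddle (a point): Middle of the top face of the black paddle (80 mm along the lever, 46 mm wide, 14 mm thick) at the lever's front end, 245 mm from the pivot, about 0.25 m above the worktop at rest; press down here. Axes: those of the press when the lever is up, turning with the lever.
- pad_face (a point): Centre of the lower face of the ram's rubber-cushioned pad, 48 mm across, 0.090 above the press's underside with the lever up; it goes straight down with the ram by t (the rubber gives up to 3 mm under load). It meets the cup's lid somewhere between t = 0.018 and 0.032.
- stop (a joint): Position of the wedge stop on its rail (m): 0 = backed right off (it starts at 0 to 0.006), grows as it slides to the press's +y, at most 0.085. About 4 N of friction holds it; the ram's load does not shift it. Its top slopes 1 in 4 and it catches the ram, rock hard, at t = 0.037 - 0.25 * stop.
- stop_knob (a point): Centre of the top of the stop's upright black peg, 16 mm across, standing free for 40 mm below this point, about 0.10 m above the worktop, on the outer end of the wedge's bar at the press's -y side; pinch it from above, with the fingers to its front and back (along the press's x), or push it along the rail (the press's y).
- stop_screw (a point): Rounded lower tip of the steel stop screw on the ram's front arm, at (-0.052, 0) in the press's frame, 0.105 above the press's underside with the lever up; it goes straight down with the ram by t and lands on the wedge.
- stop_face (a point): Point on the wedge's sloped face, under the stop screw when the stop is at 0, there 0.068 above the press's underside; its z axis is square to the slope, its y axis runs down the slope.
- spare_cup_1: Loose empty black sauce cup, 51 mm wide, 29 mm high, beside the press; origin at the centre of its underside. Leave alone.
- spare_cup_2: Second loose empty black sauce cup, the same, beside the press. Leave alone.
- ale_bottle_b: Loose brown long-neck bottle, 61 mm wide, 230 mm high, to the right of the press; origin at the centre of its underside. Leave alone.
- bell: Loose white counter bell, 83 mm wide, 58 mm high, to the right of the press. Leave alone.

How it is judged (in metres and radians):
On the way, in this order (a step that is already met when the one before it is completed fails the run):
1. the lever is pressed until the pad bears firmly on the lidded cup (over 6 N) (contact force between press_pad and cup_lid above 6 N), for 0.2 s.
2. the lever is fully up again and the stop stands where it catches the ram at the depth where the resistance firmed up (value of joint lever below 0.03 rad and z of cup_lid in the frame of stop_face between -0.01775 and -0.01504 m), for 0.2 s.
3. the lever is pressed down until the stop screw bears on the wedge (over 2 N) (contact force between screw_tip and wedge_top above 2 N), for 0.2 s.
At the end, for the whole second after the job is handed in: The lever is fully up (under 0.03 rad) and the wedge stands where it catches the ram between 0.8 mm before and 2.0 mm beyond the depth at which the pad meets the cup's lid (on the rail: from 3 mm further in to 8 mm further out than the exact place) (all of step 2); the robot touches nothing.
It fails at once if the cup is crushed: more than 60 N between pad and lid (contact force between press_pad and cup_lid above 60 N).
It fails at once if a spare cup, the bottle or the bell is pushed more than 25 mm (distance of any of spare_cup_1, spare_cup_2, ale_bottle_b, bell from where it was at the start of the episode above 0.025 m).
It also fails if it takes over 72 s, if anything falls off the work surface, if the arm or the gripper's body presses on something with over 40 N, if the wrist force passes 120 N, or if a joint passes its speed limit or range.

## Working session

There is one attempt and no reset: what is moved stays moved. The work goes in short steps, Python scripts to look and compute and a tool call to move; the robot and the scene stay as the last step left them, time stands still between calls to the robot, and variables do not carry over. Pictures are saved under pics/ and viewed, at most 10 in all, crops included, and the job is handed in when it is done.

Besides the shell and the picture viewer there is one more tool, called after "Emit:" as name([rows], argument=value, ...), one row to a line, values as JSON. arm_command: Moves the arm, as the interface text tells. Its arguments: {"type":"object","properties":{"motion":{"type":"array"}},"required":["motion"]}

```bash
mkdir -p pics; cat > h.py <<'E'
import numpy as np, cv2
from station import *
def ray(cam,rc):
    m=camera_model(cam);K=np.array([[m['fx'],0,m['cx']],[0,m['fy'],m['cy']],[0,0,1.]])
    p=cv2.undistortPoints(np.array([[[rc[1],rc[0]]]],float),K,np.array([m['k1'],0,0,0.]))[0,0]
    R=np.array(m['R']);t=np.array(m['t']);d=R.T@np.array([p[0],p[1],1.]);return -R.T@t,d/np.linalg.norm(d)
def atz(cam,rc,z):
    o,d=ray(cam,rc);return o+d*(z-o[2])/d[2]
def tri(a,b):
    o1,d1=ray('side',a);o2,d2=ray('top',b);s=np.linalg.lstsq(np.c_[d1,-d2],o2-o1,rcond=None)[0]
    p,q=o1+d1*s[0],o2+d2*s[1];return (p+q)/2,np.linalg.norm(p-q)
def proj(cam,X):
    m=camera_model(cam);c=np.array(m['R'])@X+np.array(m['t']);p=c[:2]/c[2];p=p*(1+m['k1']*(p@p));return np.array([p[1]*m['fy']+m['cy'],p[0]*m['fx']+m['cx']])
E
python3 - <<'E'
from h import *
ims=[capture(c) for c in('side','top')]
for c,i in zip(('side','top'),ims): cv2.imwrite(f'pics/{c}0.png',cv2.resize(i[:,:,::-1],(800,600),interpolation=cv2.INTER_CUBIC)); m=camera_model(c);print(c,(-np.array(m['R']).T@np.array(m['t'])).round(3))
for n in ['press','paddle','stop_knob','stop_screw','stop_face','pad_face','spare_cup_1','ale_bottle_b','bell']:
  for c in('side','top'):
    print(n,c,[(np.round(d['location']).tolist(),round(d['p'],2)) for d in find_in(n,c)[:3]])
s=sense();print(s['time_s'],s['tcp_pos'],np.round(s['ee_rot'],3).tolist(),s['wrist_force'])
E
```

```text
side [-0.102  0.564  1.135]
top [ 0.514 -0.094  1.264]
press side [([203.0, 234.0], 0.84)]
press top [([188.0, 228.0], 0.86)]
paddle side [([190.0, 249.0], 0.76), ([183.0, 332.0], 0.36)]
paddle top [([221.0, 224.0], 0.82)]
stop_knob side [([211.0, 258.0], 0.85), ([199.0, 238.0], 0.49)]
stop_knob top [([207.0, 251.0], 0.66)]
stop_screw side [([211.0, 264.0], 0.62), ([200.0, 238.0], 0.51)]
stop_screw top [([182.0, 230.0], 0.62)]
stop_face side [([210.0, 264.0], 0.89)]
stop_face top [([206.0, 258.0], 0.61)]
pad_face side [([207.0, 237.0], 0.61), ([193.0, 254.0], 0.55)]
pad_face top [([199.0, 173.0], 0.52)]
spare_cup_1 side [([252.0, 215.0], 0.71), ([231.0, 195.0], 0.59)]
spare_cup_1 top [([198.0, 175.0], 0.82), ([160.0, 180.0], 0.69)]
ale_bottle_b side [([152.0, 314.0], 0.59)]
ale_bottle_b top []
bell side [([182.0, 334.0], 0.8), ([193.0, 251.0], 0.74), ([197.0, 240.0], 0.16)]
bell top [([238.0, 362.0], 0.74), ([207.0, 254.0], 0.5)]
1.0 [0.27676559 0.56035167 0.23056573] [[0.897, -0.443, -0.0], [-0.443, -0.897, 0.0], [-0.0, -0.0, -1.0]] [0.2299625  0.50238199 0.21834249]
```

View pics/side0.png

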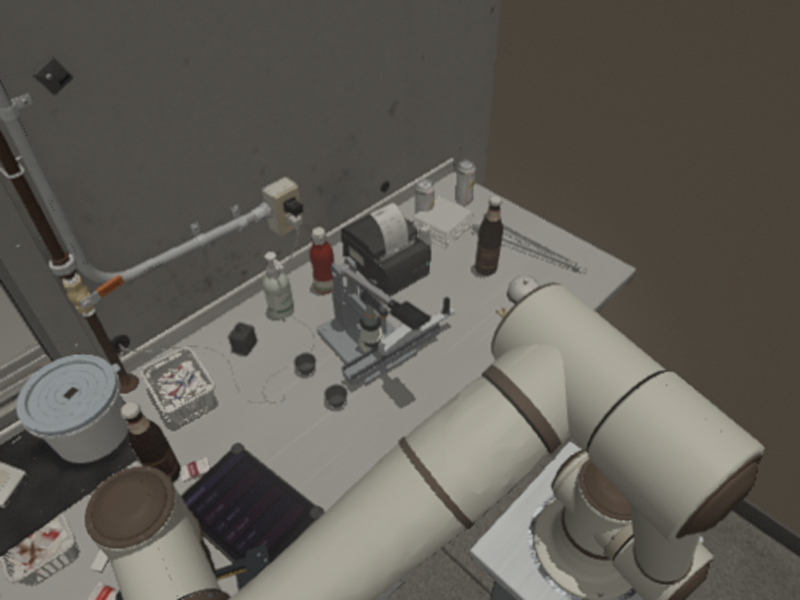

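View pics/top0.png

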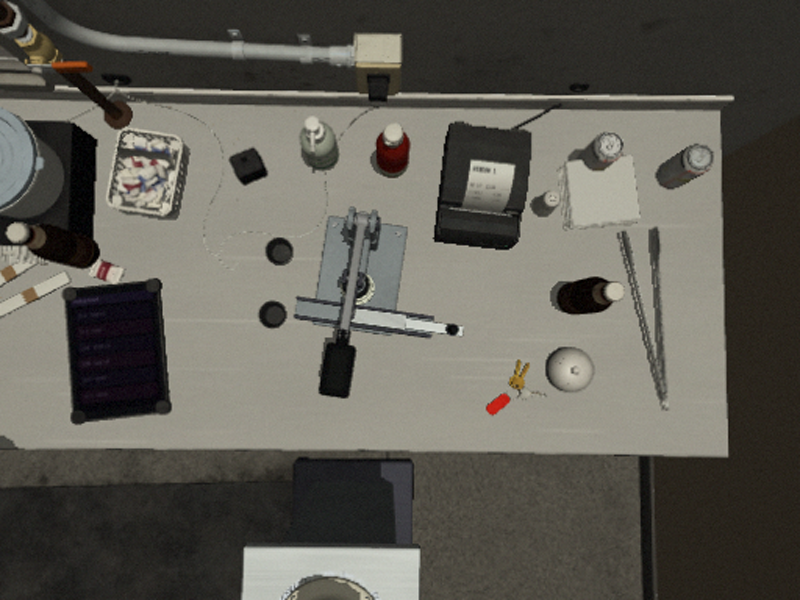

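```bash
python3 - <<'E'
from h import *
for c in('side','top'):
  i=capture(c); cr=i[130:280,170:370] if c=='side' else i[130:280,130:330]
  cv2.imwrite(f'pics/{c}c.png',cv2.resize(cr[:,:,::-1],(800,600),interpolation=cv2.INTER_CUBIC))
print(tri((190,249),(221,224)),tri((211,258),(207,251)))
E
```

```text
(array([ 0.52422666, -0.03290678,  0.25127698]), np.float64(0.02699882858795838)) (array([ 0.56087634, -0.1005243 ,  0.06930993]), np.float64(0.018501543223946617))
```

View pics/sidec.png

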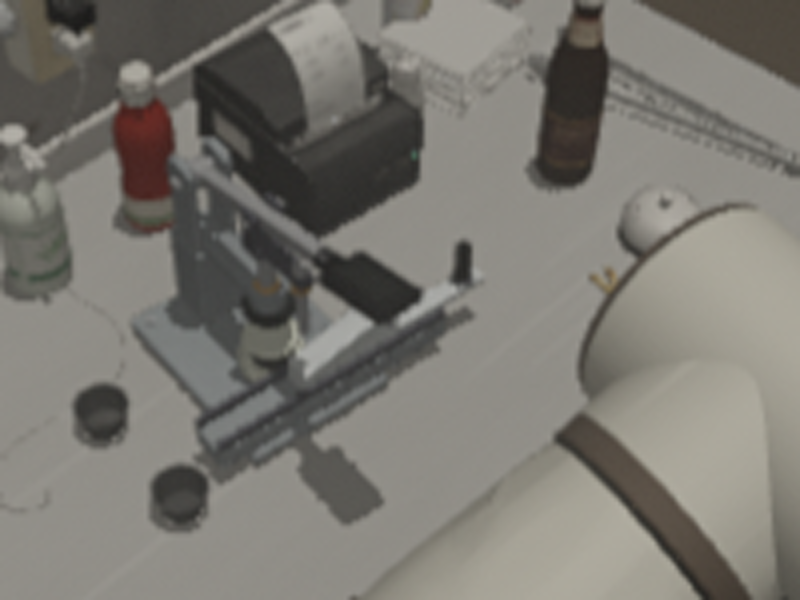

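View pics/topc.png

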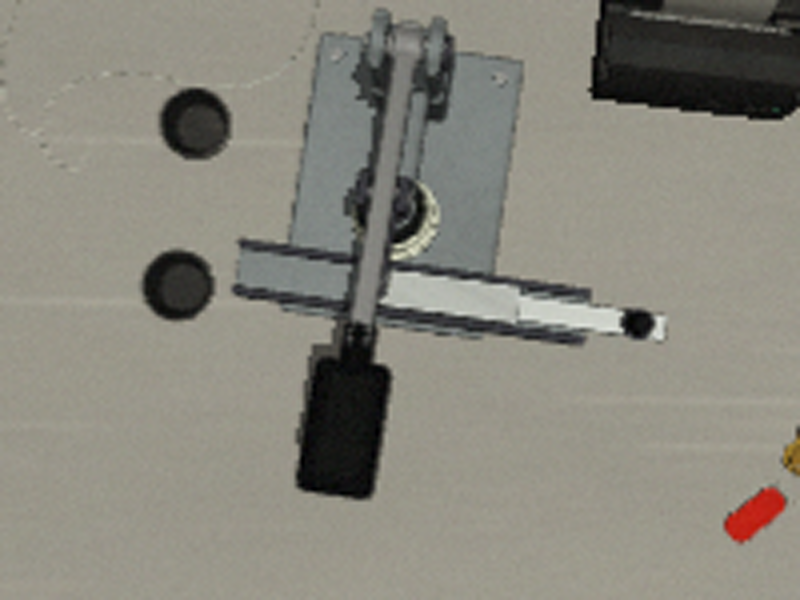

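The pictures show the press centrally, with the paddle towards the robot (side crop (372,283), top crop (346,428)). The black knob is at the right end of the bar (side crop (463,243), top crop (637,316)). The two cups stand to the left of the press, and the bell and bottle are well to the right.

```bash
python3 - <<'E'
from h import *
sc=lambda x,y:(130+y/4,170+x/4); tc=lambda x,y:(130+y/4,130+x/4)
k=tri(sc(463,243),tc(637,316)); p=tri(sc(372,283),tc(346,428)); print('knob',k,'paddle',p)
# lever/paddle edges, rail edges direction
a=[atz('top',tc(*q),.25) for q in((320,358),(390,368),(372,498),(298,488))];print(np.round(a,3))
b=[atz('top',tc(*q),.012) for q in((322,33),(523,62))];print(np.round(b,3))
r=[atz('top',tc(*q),.05) for q in((240,240),(590,292))];print(np.round(r,3))
yaws=[]
for d in (b[1]-b[0],r[1]-r[0],a[1]-a[0]): yaws.append(np.arctan2(d[0],-d[1])) # -y dir=(sin,-cos)
print(np.round(yaws,3))
E
```

```text
knob (array([ 0.54693457, -0.21162201,  0.10049377]), np.float64(0.006242872081540309)) paddle (array([ 0.47665711, -0.02575323,  0.24401432]), np.float64(0.0014449136587477295))
[[ 0.518 -0.01   0.25 ]
 [ 0.512 -0.051  0.25 ]
 [ 0.437 -0.042  0.25 ]
 [ 0.443  0.001  0.25 ]]
[[ 0.755  0.013  0.012]
 [ 0.736 -0.134  0.012]]
[[ 0.6    0.065  0.05 ]
 [ 0.567 -0.181  0.05 ]]
[-0.13  -0.134 -0.129]
```

Emit:
arm_command([
  [0, 27, 27, -12, 0, 0, 0],
  [0, 27, 27, -12, 0, 0, 0],
  [0, 27, 27, -12, 0, 0, 0],
  [0, 27, 27, -12, 0, 0, 0],
  [0, 27, 27, -12, 0, 0, 0],
  [0, 27, 27, -12, 0, 0, 0],
  [0, 27, 27, -8, 0, 0, 0],
  [0, 27, 27, 0, 0, 0, 0],
])

```text
time_s: 1.9
tcp_pos: [0.3754, 0.27, 0.3122]
ee_rot: [[0.897, -0.442, 0.002], [-0.442, -0.897, 0.003], [0.001, -0.003, -1.0]]
wrist_force: [0.6, -0.1, -0.7]
gripper_width: 0.36
gripper_force: 0.0
```

Emit:
arm_command([
  [0, 27, 27, 0, 0, 0, 0],
  [0, 27, 27, 0, 0, 0, 0],
  [0, 27, 27, 0, 0, 0, 0],
  [0, 27, 27, 0, 0, 0, 0],
  [0, 27, 27, 0, 0, 0, 0],
  [0, 27, 27, 0, 0, 0, 0],
  [0, 27, 27, 0, 0, 0, 0],
  [0, 27, 27, 0, 0, 0, 0],
])

```text
time_s: 2.7
tcp_pos: [0.473, -0.0199, 0.3109]
ee_rot: [[0.897, -0.443, 0.001], [-0.443, -0.897, 0.0], [0.001, -0.001, -1.0]]
wrist_force: [0.7, 0.4, 0.4]
gripper_width: 0.009
gripper_force: 0.0
```

Emit:
arm_command([
  [0, 0, 0, 0, 0, 0, -0.11],
  [0, 0, 0, 0, 0, 0, -0.11],
  [0, 0, 0, 0, 0, 0, -0.11],
  [0, 0, 0, 0, 0, 0, 0],
])

```text
time_s: 3.1
tcp_pos: [0.4727, -0.0185, 0.3106]
ee_rot: [[0.992, -0.129, 0.0], [-0.129, -0.992, 0.0], [0.0, -0.0, -1.0]]
wrist_force: [0.3, 0.8, 0.6]
gripper_width: 0.004
gripper_force: 0.0
```

```bash
python3 - <<'E'
from h import *
s=sense();print(s['time_s'],s['tcp_pos'],np.round(s['ee_rot'],3).tolist(),s['wrist_force'],s['gripper_width'])
T=np.array([0.477,-0.025,.265]);print(np.array(s['ee_rot']).T@(T-s['tcp_pos'])*1000)
E
```

```text
3.1 [ 0.47270826 -0.01848601  0.31061781] [[0.992, -0.129, 0.0], [-0.129, -0.992, 0.0], [0.0, -0.0, -1.0]] [0.29555758 0.77158386 0.62991063] 0.003856410984403752
[ 5.09090532  5.9087401  45.61803191]
```

Emit:
arm_command([
  [0, 5, 6, 35, 0, 0, 0],
  [0, 0, 0, 3, 0, 0, 0],
  [0, 0, 0, 0, 0, 0, 0],
])

```text
time_s: 3.4
tcp_pos: [0.4766, -0.025, 0.2722]
ee_rot: [[0.992, -0.13, -0.002], [-0.13, -0.992, -0.001], [-0.002, 0.001, -1.0]]
wrist_force: [-0.3, 0.5, 0.5]
gripper_width: 0.007
gripper_force: 0.0
```

Emit:
arm_command([
  [0, 0, 0, 2, 0, 0, 0],
  [0, 0, 0, 2, 0, 0, 0],
])

```text
time_s: 3.6
tcp_pos: [0.4776, -0.0246, 0.2698]
ee_rot: [[0.992, -0.128, 0.003], [-0.128, -0.992, 0.0], [0.002, -0.001, -1.0]]
wrist_force: [-0.3, -0.4, -0.2]
gripper_width: 0.005
gripper_force: 0.0
```

Emit:
arm_command([
  [0, 0, 0, 2, 0, 0, 0],
])

```text
time_s: 3.7
tcp_pos: [0.4773, -0.0246, 0.2673]
ee_rot: [[0.992, -0.128, 0.002], [-0.128, -0.992, 0.0], [0.002, -0.001, -1.0]]
wrist_force: [0.6, -0.4, -0.2]
gripper_width: 0.008
gripper_force: 0.0
```

Emit:
arm_command([
  [0, 0, 0, 2, 0, 0, 0],
])

```text
time_s: 3.8
tcp_pos: [0.4771, -0.0247, 0.2649]
ee_rot: [[0.992, -0.128, 0.001], [-0.128, -0.992, 0.0], [0.001, -0.0, -1.0]]
wrist_force: [0.3, 0.9, 0.7]
gripper_width: 0.007
gripper_force: 0.0
```

Emit:
arm_command([
  [0, 0, 0, 2, 0, 0, 0],
])

```text
time_s: 3.9
tcp_pos: [0.477, -0.0248, 0.2626]
ee_rot: [[0.992, -0.128, 0.0], [-0.128, -0.992, 0.0], [0.0, -0.0, -1.0]]
wrist_force: [0.2, 0.3, -0.1]
gripper_width: 0.001
gripper_force: 0.0
```

Emit:
arm_command([
  [0, 0, 0, 2, 0, 0, 0],
])

```text
time_s: 4.0
tcp_pos: [0.477, -0.0249, 0.2605]
ee_rot: [[0.992, -0.128, 0.0], [-0.128, -0.992, 0.0], [0.0, -0.0, -1.0]]
wrist_force: [0.1, -0.5, 1.2]
gripper_width: 0.004
gripper_force: 0.0
```

Emit:
arm_command([
  [0, 0, 0, 2, 0, 0, 0],
])

```text
time_s: 4.1
tcp_pos: [0.4769, -0.0249, 0.2585]
ee_rot: [[0.992, -0.128, -0.0], [-0.128, -0.992, -0.0], [-0.0, 0.0, -1.0]]
wrist_force: [-1.2, -0.3, 1.8]
gripper_width: 0.006
gripper_force: 0.9
```

Emit:
arm_command([
  [0, 0, 0, 2, 0, 0, 0],
])

```text
time_s: 4.2
tcp_pos: [0.4769, -0.0249, 0.2567]
ee_rot: [[0.992, -0.128, 0.0], [-0.128, -0.992, -0.0], [0.0, 0.0, -1.0]]
wrist_force: [-1.3, 0.4, 2.7]
gripper_width: 0.006
gripper_force: 1.0
```

Emit:
arm_command([
  [0, 0, 0, 2, 0, 0, 0],
])

```text
time_s: 4.3
tcp_pos: [0.477, -0.0249, 0.2547]
ee_rot: [[0.992, -0.128, 0.0], [-0.128, -0.992, -0.0], [0.0, 0.0, -1.0]]
wrist_force: [-2.0, 0.6, 2.6]
gripper_width: 0.002
gripper_force: 1.0
```

Emit:
arm_command([
  [0, 0, 0, 2, 0, 0, 0],
])

```text
time_s: 4.4
tcp_pos: [0.4769, -0.0249, 0.2526]
ee_rot: [[0.992, -0.128, 0.0], [-0.128, -0.992, -0.0], [0.0, 0.0, -1.0]]
wrist_force: [-0.9, -0.7, 2.0]
gripper_width: 0.006
gripper_force: 1.0
```

Emit:
arm_command([
  [0, 0, 0, 2, 0, 0, 0],
])

```text
time_s: 4.5
tcp_pos: [0.4769, -0.0249, 0.2505]
ee_rot: [[0.992, -0.128, 0.0], [-0.128, -0.992, -0.0], [0.0, 0.0, -1.0]]
wrist_force: [-1.2, 0.4, 1.9]
gripper_width: 0.005
gripper_force: 1.0
```

Emit:
arm_command([
  [0, 0, 0, 2, 0, 0, 0],
])

```text
time_s: 4.6
tcp_pos: [0.4769, -0.0249, 0.2484]
ee_rot: [[0.992, -0.128, -0.0], [-0.128, -0.992, -0.0], [-0.0, 0.0, -1.0]]
wrist_force: [-0.7, 0.0, 2.1]
gripper_width: 0.006
gripper_force: 1.0
```

Emit:
arm_command([
  [0, 0, 0, 3, 0, 0, 0],
  [0, 0, 0, 4, 0, 0, 0],
  [0, 0, 0, 4, 0, 0, 0],
  [0, 0, 0, 4, 0, 0, 0],
  [0, 0, 0, 4, 0, 0, 0],
  [0, 0, 0, 4, 0, 0, 0],
  [0, 0, 0, 2, 0, 0, 0],
  [0, 0, 0, 1, 0, 0, 0],
])

```text
time_s: 5.4
tcp_pos: [0.4768, -0.0249, 0.2222]
ee_rot: [[0.992, -0.128, -0.001], [-0.128, -0.992, -0.0], [-0.001, 0.0, -1.0]]
wrist_force: [-2.6, 1.0, 3.6]
gripper_width: 0.005
gripper_force: 1.3
```

Emit:
arm_command([
  [0, 0, 0, 1, 0, 0, 0],
  [0, 0, 0, 1, 0, 0, 0],
])

```text
time_s: 5.6
tcp_pos: [0.477, -0.0249, 0.2206]
ee_rot: [[0.992, -0.128, 0.0], [-0.128, -0.992, -0.0], [0.0, 0.0, -1.0]]
wrist_force: [-1.8, -0.2, 2.8]
gripper_width: 0.005
gripper_force: 1.3
```

Emit:
arm_command([
  [0, 0, 0, 1, 0, 0, 0],
  [0, 0, 0, 1, 0, 0, 0],
])

```text
time_s: 5.8
tcp_pos: [0.4769, -0.0249, 0.2185]
ee_rot: [[0.992, -0.128, 0.0], [-0.128, -0.992, -0.0], [0.0, 0.0, -1.0]]
wrist_force: [-2.3, -0.1, 2.7]
gripper_width: 0.007
gripper_force: 1.3
```

Emit:
arm_command([
  [0, 0, 0, 1, 0, 0, 0],
  [0, 0, 0, 1, 0, 0, 0],
])

```text
time_s: 6.0
tcp_pos: [0.4769, -0.0249, 0.2165]
ee_rot: [[0.992, -0.129, -0.0], [-0.129, -0.992, 0.0], [-0.0, -0.0, -1.0]]
wrist_force: [-1.4, 0.2, 3.3]
gripper_width: 0.003
gripper_force: 1.4
```

Emit:
arm_command([
  [0, 0, 0, 1, 0, 0, 0],
  [0, 0, 0, 1, 0, 0, 0],
])

```text
time_s: 6.2
tcp_pos: [0.477, -0.0249, 0.2145]
ee_rot: [[0.992, -0.128, 0.0], [-0.128, -0.992, -0.0], [0.0, 0.0, -1.0]]
wrist_force: [-1.3, 0.7, 2.4]
gripper_width: 0.01
gripper_force: 1.4
```

Emit:
arm_command([
  [0, 0, 0, 1, 0, 0, 0],
  [0, 0, 0, 1, 0, 0, 0],
])

```text
time_s: 6.4
tcp_pos: [0.4769, -0.0249, 0.2124]
ee_rot: [[0.992, -0.128, -0.0], [-0.128, -0.992, 0.0], [-0.0, 0.0, -1.0]]
wrist_force: [-2.8, 0.6, 3.1]
gripper_width: 0.005
gripper_force: 1.4
```

Emit:
arm_command([
  [0, 0, 0, 1, 0, 0, 0],
  [0, 0, 0, 1, 0, 0, 0],
])

```text
time_s: 6.6
tcp_pos: [0.4769, -0.0249, 0.2105]
ee_rot: [[0.992, -0.128, -0.0], [-0.128, -0.992, -0.0], [-0.0, 0.0, -1.0]]
wrist_force: [-2.0, 0.5, 2.5]
gripper_width: 0.003
gripper_force: 1.4
```

Emit:
arm_command([
  [0, 0, 0, 1, 0, 0, 0],
  [0, 0, 0, 1, 0, 0, 0],
])

```text
time_s: 6.8
tcp_pos: [0.477, -0.0249, 0.2085]
ee_rot: [[0.992, -0.128, 0.0], [-0.128, -0.992, 0.0], [0.0, -0.0, -1.0]]
wrist_force: [-2.0, 0.5, 3.4]
gripper_width: 0.003
gripper_force: 1.4
```

Emit:
arm_command([
  [0, 0, 0, 1, 0, 0, 0],
  [0, 0, 0, 1, 0, 0, 0],
])

```text
time_s: 7.0
tcp_pos: [0.4769, -0.0249, 0.2064]
ee_rot: [[0.992, -0.128, -0.0], [-0.128, -0.992, 0.0], [-0.0, 0.0, -1.0]]
wrist_force: [-2.1, 0.2, 2.9]
gripper_width: 0.006
gripper_force: 1.5
```

Emit:
arm_command([
  [0, 0, 0, 1, 0, 0, 0],
  [0, 0, 0, 1, 0, 0, 0],
])

```text
time_s: 7.2
tcp_pos: [0.477, -0.0249, 0.2045]
ee_rot: [[0.992, -0.128, 0.0], [-0.128, -0.992, -0.0], [0.0, 0.0, -1.0]]
wrist_force: [-2.1, 0.3, 3.0]
gripper_width: 0.002
gripper_force: 1.5
```

Emit:
arm_command([
  [0, 0, 0, 1, 0, 0, 0],
  [0, 0, 0, 1, 0, 0, 0],
])

```text
time_s: 7.4
tcp_pos: [0.4769, -0.0249, 0.2025]
ee_rot: [[0.992, -0.128, -0.0], [-0.128, -0.992, -0.0], [-0.0, 0.0, -1.0]]
wrist_force: [-2.8, 0.0, 3.6]
gripper_width: 0.006
gripper_force: 1.6
```

Emit:
arm_command([
  [0, 0, 0, 1, 0, 0, 0],
  [0, 0, 0, 1, 0, 0, 0],
])

```text
time_s: 7.6
tcp_pos: [0.4769, -0.0249, 0.2005]
ee_rot: [[0.992, -0.128, -0.0], [-0.128, -0.992, 0.0], [-0.0, -0.0, -1.0]]
wrist_force: [-2.6, 0.4, 2.9]
gripper_width: 0.007
gripper_force: 1.6
```

Emit:
arm_command([
  [0, 0, 0, 1, 0, 0, 0],
  [0, 0, 0, 1, 0, 0, 0],
])

```text
time_s: 7.8
tcp_pos: [0.4768, -0.0249, 0.1984]
ee_rot: [[0.992, -0.128, -0.0], [-0.128, -0.992, 0.0], [-0.0, -0.0, -1.0]]
wrist_force: [-2.9, 0.0, 3.5]
gripper_width: 0.009
gripper_force: 1.7
```

Emit:
arm_command([
  [0, 0, 0, 1, 0, 0, 0],
  [0, 0, 0, 1, 0, 0, 0],
])

```text
time_s: 8.0
tcp_pos: [0.477, -0.0249, 0.1965]
ee_rot: [[0.992, -0.128, 0.0], [-0.128, -0.992, -0.0], [0.0, 0.0, -1.0]]
wrist_force: [-3.1, 0.0, 2.8]
gripper_width: 0.004
gripper_force: 1.7
```

Emit:
arm_command([
  [0, 0, 0, 1, 0, 0, 0],
  [0, 0, 0, 1, 0, 0, 0],
])

```text
time_s: 8.2
tcp_pos: [0.477, -0.0249, 0.1945]
ee_rot: [[0.992, -0.128, 0.0], [-0.128, -0.992, -0.0], [0.0, -0.0, -1.0]]
wrist_force: [-2.8, 0.5, 3.4]
gripper_width: 0.004
gripper_force: 1.7
```

Emit:
arm_command([
  [0, 0, 0, 1, 0, 0, 0],
  [0, 0, 0, 1, 0, 0, 0],
])

```text
time_s: 8.4
tcp_pos: [0.477, -0.0249, 0.1925]
ee_rot: [[0.992, -0.128, 0.0], [-0.128, -0.992, -0.0], [0.0, 0.0, -1.0]]
wrist_force: [-2.9, 0.6, 3.8]
gripper_width: 0.002
gripper_force: 1.7
```

Emit:
arm_command([
  [0, 0, 0, 1, 0, 0, 0],
  [0, 0, 0, 1, 0, 0, 0],
])

```text
time_s: 8.6
tcp_pos: [0.477, -0.0249, 0.1905]
ee_rot: [[0.992, -0.128, 0.0], [-0.128, -0.992, -0.0], [0.0, 0.0, -1.0]]
wrist_force: [-2.8, 0.3, 3.3]
gripper_width: 0.005
gripper_force: 1.8
```

Emit:
arm_command([
  [0, 0, 0, 1, 0, 0, 0],
  [0, 0, 0, 1, 0, 0, 0],
])

```text
time_s: 8.8
tcp_pos: [0.477, -0.0249, 0.1885]
ee_rot: [[0.992, -0.128, 0.0], [-0.128, -0.992, -0.0], [0.0, 0.0, -1.0]]
wrist_force: [-2.8, -0.4, 3.7]
gripper_width: 0.002
gripper_force: 1.8
```

Emit:
arm_command([
  [0, 0, 0, 1, 0, 0, 0],
  [0, 0, 0, 1, 0, 0, 0],
])

```text
time_s: 9.0
tcp_pos: [0.4771, -0.0249, 0.1866]
ee_rot: [[0.992, -0.128, 0.0], [-0.128, -0.992, -0.0], [0.0, -0.0, -1.0]]
wrist_force: [-2.0, 1.0, 4.1]
gripper_width: 0.009
gripper_force: 1.8
```

Emit:
arm_command([
  [0, 0, 0, 1, 0, 0, 0],
  [0, 0, 0, 1, 0, 0, 0],
])

```text
time_s: 9.2
tcp_pos: [0.4771, -0.0249, 0.1845]
ee_rot: [[0.992, -0.128, 0.0], [-0.128, -0.992, -0.0], [0.0, -0.0, -1.0]]
wrist_force: [-1.0, -0.2, 3.6]
gripper_width: 0.01
gripper_force: 1.8
```

Emit:
arm_command([
  [0, 0, 0, 1, 0, 0, 0],
  [0, 0, 0, 1, 0, 0, 0],
])

```text
time_s: 9.4
tcp_pos: [0.4772, -0.0249, 0.1826]
ee_rot: [[0.992, -0.128, 0.001], [-0.128, -0.992, -0.0], [0.001, -0.0, -1.0]]
wrist_force: [-1.6, -0.8, 3.8]
gripper_width: 0.007
gripper_force: 1.8
```

Emit:
arm_command([
  [0, 0, 0, 1, 0, 0, 0],
  [0, 0, 0, 1, 0, 0, 0],
])

```text
time_s: 9.6
tcp_pos: [0.4773, -0.0249, 0.181]
ee_rot: [[0.992, -0.128, 0.001], [-0.128, -0.992, -0.0], [0.001, 0.0, -1.0]]
wrist_force: [-3.7, 0.1, 7.3]
gripper_width: 0.009
gripper_force: 3.7
```

Emit:
arm_command([
  [0, 0, 0, 1, 0, 0, 0],
])

```text
time_s: 9.7
tcp_pos: [0.4773, -0.0249, 0.1803]
ee_rot: [[0.992, -0.128, 0.001], [-0.128, -0.992, -0.0], [0.001, 0.0, -1.0]]
wrist_force: [-4.2, 0.9, 9.8]
gripper_width: 0.004
gripper_force: 4.6
```

Emit:
arm_command([
  [0, 0, 0, 0, 0, 0, 0],
  [0, 0, 0, 0, 0, 0, 0],
  [0, 0, 0, 0, 0, 0, 0],
])

```text
time_s: 10.0
tcp_pos: [0.4773, -0.0249, 0.1805]
ee_rot: [[0.992, -0.128, 0.001], [-0.128, -0.992, -0.0], [0.001, 0.0, -1.0]]
wrist_force: [-2.7, 0.2, 8.7]
gripper_width: 0.002
gripper_force: 4.3
```

Emit:
arm_command([
  [0, 0, 0, -10, 0, 0, 0],
  [0, 0, 0, -12, 0, 0, 0],
  [0, 0, 0, -12, 0, 0, 0],
  [0, 0, 0, -12, 0, 0, 0],
  [0, 0, 0, -12, 0, 0, 0],
  [0, 0, 0, -12, 0, 0, 0],
  [0, 0, 0, -15, 0, 0, 0],
  [0, 0, 0, -20, 0, 0, 0],
])

```text
time_s: 10.8
tcp_pos: [0.4758, -0.0248, 0.2842]
ee_rot: [[0.992, -0.129, -0.004], [-0.129, -0.992, 0.0], [-0.004, 0.0, -1.0]]
wrist_force: [0.5, -0.9, -0.3]
gripper_width: 0.006
gripper_force: 0.0
```

```bash
python3 - <<'E'
from h import *
s=sense();i=capture('top')
cv2.imwrite('pics/top1.png',cv2.resize(i[130:280,130:330,::-1],(800,600),interpolation=cv2.INTER_CUBIC))
print(s['tcp_pos'],s['joints'],[find_in('stop_knob',c)[:2] for c in ['top']])
i=capture('side');cv2.imwrite('pics/side1.png',cv2.resize(i[130:280,170:370,::-1],(800,600),interpolation=cv2.INTER_CUBIC))
E
```

```text
[ 0.4757998  -0.02478432  0.28417937] [ 16.56672387   5.31290574 -14.1052074   -0.07699718 -70.78552388
  66.06024892] [[{'location': [204.7, 255.8], 'p': 0.69}]]
```

View pics/side1.png

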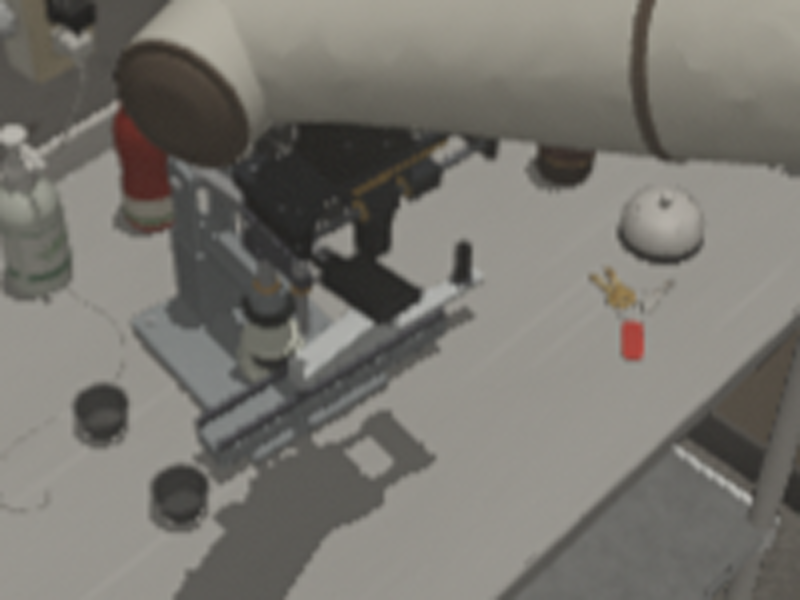

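The lever is back fully up and nothing else has moved. The knob is still at about (463,243) in the side crop. The lid contact came at TCP z ≈ 0.1823, so t ≈ 31 mm and the stop target is about 21 mm.

Emit:
arm_command([
  [60, 19, 35, 0, 0, 0, 0],
  [60, 19, 35, 0, 0, 0, 0],
  [60, 19, 35, 0, 0, 0, 0],
  [60, 19, 35, 0, 0, 0, 0],
  [60, 19, 36, 0, 0, 0, 0],
  [60, 0, 0, 0, 0, 0, 0.142],
  [60, 0, 0, 0, 0, 0, 0.143],
  [60, 0, 0, 0, 0, 0, 0.143],
])

```text
time_s: 11.75
tcp_pos: [0.5477, -0.2118, 0.2822]
ee_rot: [[0.845, -0.535, -0.004], [-0.535, -0.845, 0.001], [-0.004, 0.001, -1.0]]
wrist_force: [0.1, -0.2, 0.2]
gripper_width: 0.633
gripper_force: 0.0
```

Emit:
arm_command([
  [60, 0, 0, 0, 0, 0, 0.143],
  [60, 0, 0, 0, 0, 0, 0.143],
  [60, 0, 0, 0, 0, 0, 0.143],
  [60, 0, 0, 0, 0, 0, 0.143],
  [60, 0, 0, 0, 0, 0, 0.143],
  [60, 0, 0, 0, 0, 0, 0.143],
  [60, 0, 0, 0, 0, 0, 0.143],
  [60, 0, 0, 0, 0, 0, 0.142],
])

```text
time_s: 12.55
tcp_pos: [0.5477, -0.2112, 0.2826]
ee_rot: [[-0.135, -0.991, -0.004], [-0.991, 0.135, 0.001], [-0.001, 0.004, -1.0]]
wrist_force: [-0.6, -0.1, 0.3]
gripper_width: 0.689
gripper_force: 0.0
```

```bash
python3 - <<'E'
from h import *
i=capture('side');cv2.imwrite('pics/side2.png',cv2.resize(i[130:280,170:370,::-1],(800,600),interpolation=cv2.INTER_CUBIC))
s=sense();R=np.array(s['ee_rot']);print(s['time_s'],s['tcp_pos'],R.round(3).tolist(),np.round(s['joints'],1))
K=atz('top',(130+316/4,130+637/4),.1);print(K, atz('side',(130+243/4,170+463/4),.1))
print(R.T@(np.array([.547,-.2105,.1])-s['tcp_pos'])*1000)
E
```

```text
12.6 [ 0.5476586  -0.21120398  0.28262211] [[-0.138, -0.99, -0.004], [-0.99, 0.138, 0.001], [-0.001, 0.004, -1.0]] [ -5.3  16.7   0.   -0.1 -73.6  -2.6]
[ 0.54924993 -0.20955659  0.1       ] [ 0.54502536 -0.21419832  0.1       ]
[-4.41740904e-01  3.42749507e-02  1.82624120e+02]
```

View pics/side2.png

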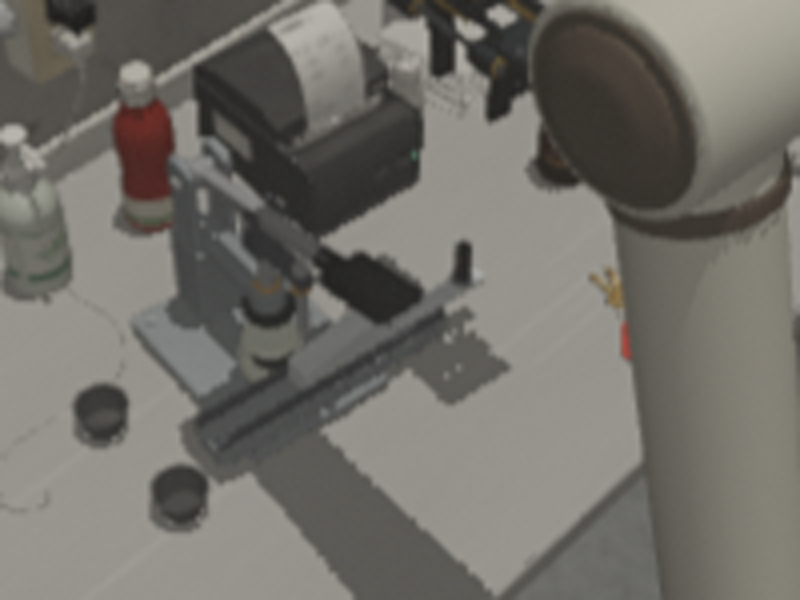

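Emit:
arm_command([
  [60, 0, 0, 35, 0, 0, 0],
  [60, 0, 0, 35, 0, 0, 0],
  [60, 0, 0, 35, 0, 0, 0],
  [60, 0, 0, 35, 0, 0, 0],
  [60, 0, 0, 20, 0, 0, 0],
  [60, 0, 0, 5, 0, 0, 0],
  [60, 0, 0, 0, 0, 0, 0],
])

```text
time_s: 13.3
tcp_pos: [0.5479, -0.2115, 0.1184]
ee_rot: [[-0.127, -0.992, -0.003], [-0.992, 0.127, 0.0], [0.0, 0.003, -1.0]]
wrist_force: [0.5, -0.1, 0.3]
gripper_width: 0.688
gripper_force: 0.0
```

Emit:
arm_command([
  [60, 0, 0, 10, 0, 0, 0],
  [60, 0, 0, 10, 0, 0, 0],
  [60, 0, 0, 10, 0, 0, 0],
  [60, 0, 0, 8, 0, 0, 0],
  [60, 0, 0, 0, 0, 0, 0],
])

```text
time_s: 13.8
tcp_pos: [0.5476, -0.2115, 0.08]
ee_rot: [[-0.129, -0.992, -0.003], [-0.992, 0.129, 0.001], [-0.0, 0.003, -1.0]]
wrist_force: [-0.6, -0.7, -1.0]
gripper_width: 0.69
gripper_force: 0.0
```

Emit:
arm_command([
  [0, 0, 0, 0, 0, 0, 0],
  [0, 0, 0, 0, 0, 0, 0],
  [0, 0, 0, 0, 0, 0, 0],
  [0, 0, 0, 0, 0, 0, 0],
  [0, 0, 0, 0, 0, 0, 0],
  [0, 0, 0, 0, 0, 0, 0],
  [0, 0, 0, 0, 0, 0, 0],
])

```text
time_s: 14.5
tcp_pos: [0.5445, -0.2112, 0.0814]
ee_rot: [[-0.129, -0.992, -0.009], [-0.992, 0.129, 0.001], [-0.0, 0.01, -1.0]]
wrist_force: [-9.0, 2.2, 6.1]
gripper_width: 0.173
gripper_force: 29.9
```

Emit:
arm_command([
  [0, 0, 3, -1, 0, 0, 0],
  [0, 0, 1, 0, 0, 0, 0],
  [0, 0, 0, 0, 0, 0, 0],
])

```text
time_s: 14.8
tcp_pos: [0.5443, -0.2111, 0.0817]
ee_rot: [[-0.129, -0.992, -0.001], [-0.992, 0.129, 0.0], [-0.0, 0.001, -1.0]]
wrist_force: [-0.2, -0.8, -7.2]
gripper_width: 0.176
gripper_force: 30.0
```

Emit:
arm_command([
  [0, 1, 0, 0, 0, 0, 0],
  [0, 1, 0, 0, 0, 0, 0],
])

```text
time_s: 15.0
tcp_pos: [0.5442, -0.2119, 0.0817]
ee_rot: [[-0.129, -0.992, -0.001], [-0.992, 0.129, 0.002], [-0.002, 0.001, -1.0]]
wrist_force: [1.5, 8.1, -5.2]
gripper_width: 0.174
gripper_force: 30.0
```

Emit:
arm_command([
  [0, 1, 0, 0, 0, 0, 0],
  [0, 1, 0, 0, 0, 0, 0],
])

```text
time_s: 15.2
tcp_pos: [0.5442, -0.212, 0.0816]
ee_rot: [[-0.129, -0.992, -0.0], [-0.992, 0.129, 0.004], [-0.004, 0.001, -1.0]]
wrist_force: [1.5, 16.0, -3.4]
gripper_width: 0.172
gripper_force: 30.0
```

Emit:
arm_command([
  [0, 1, 0, 0, 0, 0, 0],
  [0, 1, 0, 0, 0, 0, 0],
])

```text
time_s: 15.4
tcp_pos: [0.5442, -0.2122, 0.0816]
ee_rot: [[-0.129, -0.992, 0.0], [-0.992, 0.129, 0.007], [-0.007, 0.001, -1.0]]
wrist_force: [3.0, 23.2, -3.0]
gripper_width: 0.178
gripper_force: 30.0
```

Emit:
arm_command([
  [0, -3, 0, 0, 0, 0, 0],
  [0, -3, 0, 0, 0, 0, 0],
  [0, -3, 0, 0, 0, 0, 0],
  [0, -3, 0, 0, 0, 0, 0],
  [0, -3, 0, 0, 0, 0, 0],
  [0, -3, 0, 0, 0, 0, 0],
  [0, -3, 0, 0, 0, 0, 0],
  [0, -3, 0, 0, 0, 0, 0],
])

```text
time_s: 16.2
tcp_pos: [0.5466, -0.1931, 0.082]
ee_rot: [[-0.129, -0.992, -0.001], [-0.992, 0.129, 0.0], [-0.0, 0.001, -1.0]]
wrist_force: [1.8, -4.1, -14.4]
gripper_width: 0.175
gripper_force: 30.0
```

Emit:
arm_command([
  [0, -1, 0, 0, 0, 0, 0],
  [0, 0, 0, 0, 0, 0, 0],
])

```text
time_s: 16.4
tcp_pos: [0.5468, -0.1918, 0.082]
ee_rot: [[-0.129, -0.992, -0.001], [-0.992, 0.129, 0.001], [-0.001, 0.001, -1.0]]
wrist_force: [2.1, -2.7, -14.7]
gripper_width: 0.172
gripper_force: 30.0
```

Emit:
arm_command([
  [0, -1, 0, 2, 0, 0, 0],
  [0, 0, 0, 0, 0, 0, 0],
])

```text
time_s: 16.6
tcp_pos: [0.5469, -0.1915, 0.0817]
ee_rot: [[-0.128, -0.992, -0.0], [-0.992, 0.128, -0.001], [0.001, 0.0, -1.0]]
wrist_force: [-1.9, -4.5, -5.3]
gripper_width: 0.172
gripper_force: 30.0
```

Emit:
arm_command([
  [60, 0, 0, 0, 0, 0, 0],
  [60, 0, 0, 0, 0, 0, 0],
  [60, 0, 0, 0, 0, 0, 0],
  [60, 0, 0, 0, 0, 0, 0],
  [60, 0, 0, 0, 0, 0, 0],
])

```text
time_s: 17.1
tcp_pos: [0.5477, -0.1911, 0.0811]
ee_rot: [[-0.128, -0.992, 0.001], [-0.992, 0.128, -0.0], [-0.0, -0.001, -1.0]]
wrist_force: [0.2, -0.4, -0.9]
gripper_width: 0.543
gripper_force: 0.0
```

Emit:
arm_command([
  [60, 0, 0, -20, 0, 0, 0],
  [60, 0, 0, -30, 0, 0, 0],
  [60, 0, 0, -35, 0, 0, 0],
  [60, 0, 0, -35, 0, 0, 0],
  [60, 0, 0, -35, 0, 0, 0],
  [60, 0, 0, -35, 0, 0, 0],
  [0, 0, 0, -15, 0, 0, 0],
  [0, 0, 0, 0, 0, 0, 0],
])

```text
time_s: 17.9
tcp_pos: [0.5485, -0.1915, 0.2887]
ee_rot: [[-0.128, -0.992, 0.007], [-0.992, 0.128, -0.001], [0.0, -0.007, -1.0]]
wrist_force: [-0.2, 0.5, 0.5]
gripper_width: 0.585
gripper_force: 0.0
```

Emit:
arm_command([
  [0, 0, 0, 0, 0, 0, -0.142],
  [0, 0, 0, 0, 0, 0, -0.143],
  [0, 0, 0, 0, 0, 0, -0.143],
  [0, 0, 0, 0, 0, 0, -0.143],
  [0, 0, 0, 0, 0, 0, -0.143],
  [0, 0, 0, 0, 0, 0, -0.143],
])

```text
time_s: 18.5
tcp_pos: [0.5465, -0.191, 0.2835]
ee_rot: [[0.67, -0.743, -0.003], [-0.743, -0.67, 0.001], [-0.003, 0.002, -1.0]]
wrist_force: [-0.4, 0.8, 0.3]
gripper_width: 0.06
gripper_force: 0.0
```

Emit:
arm_command([
  [0, 0, 0, 0, 0, 0, -0.143],
  [0, 0, 0, 0, 0, 0, -0.143],
  [0, 0, 0, 0, 0, 0, -0.143],
  [0, 0, 0, 0, 0, 0, -0.143],
  [0, 0, 0, 0, 0, 0, -0.142],
  [0, 0, 0, 0, 0, 0, 0],
])

```text
time_s: 19.1
tcp_pos: [0.5466, -0.191, 0.2837]
ee_rot: [[0.992, -0.129, -0.003], [-0.129, -0.992, 0.001], [-0.003, -0.0, -1.0]]
wrist_force: [0.6, -0.8, -0.3]
gripper_width: 0.007
gripper_force: 0.0
```

```bash
python3 - <<'E'
from h import *
s=sense();R=np.array(s['ee_rot']);print(s['time_s'],s['tcp_pos'],R.round(3).tolist())
print(R.T@(np.array([.477,-.0249,.275])-s['tcp_pos'])*1000)
E
```

```text
19.1 [ 0.54656937 -0.19104222  0.28373889] [[0.992, -0.129, -0.003], [-0.129, -0.992, 0.001], [-0.003, -0.0, -1.0]]
[ -90.35187745 -155.80097226    9.06072021]
```

Emit:
arm_command([
  [0, -18, -31, 0, 0, 0, 0],
  [0, -18, -31, 0, 0, 0, 0],
  [0, -18, -31, 0, 0, 0, 0],
  [0, -18, -31, 0, 0, 0, 0],
  [0, -18, -32, 0, 0, 0, 0],
  [0, 0, 0, 8, 0, 0, 0],
  [0, 0, 0, 0, 0, 0, 0],
])

```text
time_s: 19.8
tcp_pos: [0.4769, -0.0244, 0.2761]
ee_rot: [[0.992, -0.129, -0.003], [-0.129, -0.992, -0.0], [-0.003, 0.001, -1.0]]
wrist_force: [-0.4, -1.5, -1.1]
gripper_width: 0.007
gripper_force: 0.0
```

Emit:
arm_command([
  [0, 0, 0, 10, 0, 0, 0],
  [0, 0, 0, 6, 0, 0, 0],
  [0, 0, 0, 10, 0, 0, 0],
  [0, 0, 0, 10, 0, 0, 0],
  [0, 0, 0, 10, 0, 0, 0],
  [0, 0, 0, 10, 0, 0, 0],
  [0, 0, 0, 10, 0, 0, 0],
  [0, 0, 0, 10, 0, 0, 0],
])

```text
time_s: 20.6
tcp_pos: [0.4775, -0.0251, 0.2006]
ee_rot: [[0.992, -0.129, -0.001], [-0.129, -0.992, -0.0], [-0.001, 0.0, -1.0]]
wrist_force: [-3.0, -0.1, 3.2]
gripper_width: 0.005
gripper_force: 1.8
```

Emit:
arm_command([
  [0, 0, 0, 4, 0, 0, 0],
  [0, 0, 0, 4, 0, 0, 0],
  [0, 0, 0, 2, 0, 0, 0],
  [0, 0, 0, 0, 0, 0, 0],
])

```text
time_s: 21.0
tcp_pos: [0.4777, -0.0251, 0.1914]
ee_rot: [[0.992, -0.128, -0.001], [-0.128, -0.992, -0.0], [-0.001, 0.0, -1.0]]
wrist_force: [-3.0, 0.3, 3.9]
gripper_width: 0.002
gripper_force: 1.7
```

Emit:
arm_command([
  [0, 0, 0, 3, 0, 0, 0],
  [0, 0, 0, 3, 0, 0, 0],
  [0, 0, 0, 1, 0, 0, 0],
])

```text
time_s: 21.3
tcp_pos: [0.4784, -0.025, 0.1846]
ee_rot: [[0.992, -0.128, 0.001], [-0.128, -0.992, -0.0], [0.001, -0.0, -1.0]]
wrist_force: [-1.8, -1.8, 4.1]
gripper_width: 0.003
gripper_force: 1.8
```

Emit:
arm_command([
  [0, 0, 0, 1, 0, 0, 0],
])

```text
time_s: 21.4
tcp_pos: [0.4785, -0.025, 0.1837]
ee_rot: [[0.992, -0.128, 0.001], [-0.128, -0.992, -0.0], [0.001, -0.0, -1.0]]
wrist_force: [-2.5, -1.2, 3.2]
gripper_width: 0.008
gripper_force: 1.8
```

Emit:
arm_command([
  [0, 0, 0, 1, 0, 0, 0],
])

```text
time_s: 21.5
tcp_pos: [0.4785, -0.025, 0.1828]
ee_rot: [[0.992, -0.128, 0.001], [-0.128, -0.992, 0.0], [0.001, -0.0, -1.0]]
wrist_force: [-1.1, -1.4, 3.4]
gripper_width: 0.005
gripper_force: 1.8
```

Emit:
arm_command([
  [0, 0, 0, 1, 0, 0, 0],
])

```text
time_s: 21.6
tcp_pos: [0.4785, -0.025, 0.1818]
ee_rot: [[0.992, -0.128, 0.001], [-0.128, -0.992, -0.0], [0.001, -0.0, -1.0]]
wrist_force: [-0.9, -1.9, 4.7]
gripper_width: -0.002
gripper_force: 2.6
```

Emit:
arm_command([
  [0, 0, 0, 1, 0, 0, 0],
])

```text
time_s: 21.7
tcp_pos: [0.4786, -0.025, 0.1811]
ee_rot: [[0.992, -0.128, 0.002], [-0.128, -0.992, -0.0], [0.002, -0.0, -1.0]]
wrist_force: [-2.7, -0.3, 7.0]
gripper_width: 0.007
gripper_force: 3.6
```

Emit:
arm_command([
  [0, 0, 0, 1, 0, 0, 0],
])

```text
time_s: 21.8
tcp_pos: [0.4786, -0.025, 0.1804]
ee_rot: [[0.992, -0.128, 0.002], [-0.128, -0.992, -0.0], [0.002, 0.0, -1.0]]
wrist_force: [-2.3, -0.5, 9.1]
gripper_width: 0.006
gripper_force: 4.6
```

Emit:
arm_command([
  [0, 0, 0, 1, 0, 0, 0],
])

```text
time_s: 21.9
tcp_pos: [0.4787, -0.025, 0.1798]
ee_rot: [[0.992, -0.128, 0.002], [-0.128, -0.992, -0.0], [0.002, 0.0, -1.0]]
wrist_force: [-3.1, -0.2, 10.1]
gripper_width: 0.006
gripper_force: 5.6
```

Emit:
arm_command([
  [0, 0, 0, 1, 0, 0, 0],
])

```text
time_s: 22.0
tcp_pos: [0.4787, -0.0251, 0.1792]
ee_rot: [[0.992, -0.128, 0.002], [-0.128, -0.992, -0.0], [0.002, 0.0, -1.0]]
wrist_force: [-4.9, -0.3, 12.0]
gripper_width: 0.005
gripper_force: 6.5
```

Emit:
arm_command([
  [0, 0, 0, 1, 0, 0, 0],
])

```text
time_s: 22.1
tcp_pos: [0.4788, -0.0251, 0.1785]
ee_rot: [[0.992, -0.127, 0.002], [-0.127, -0.992, -0.001], [0.002, 0.0, -1.0]]
wrist_force: [-4.9, 0.2, 14.7]
gripper_width: 0.006
gripper_force: 7.5
```

Emit:
arm_command([
  [0, 0, 0, 1, 0, 0, 0],
])

```text
time_s: 22.2
tcp_pos: [0.4788, -0.0251, 0.1779]
ee_rot: [[0.992, -0.127, 0.003], [-0.127, -0.992, -0.001], [0.003, 0.0, -1.0]]
wrist_force: [-6.0, -0.5, 16.2]
gripper_width: 0.009
gripper_force: 8.4
```

Emit:
arm_command([
  [0, 0, 0, 1, 0, 0, 0],
])

```text
time_s: 22.3
tcp_pos: [0.4789, -0.0251, 0.1772]
ee_rot: [[0.992, -0.127, 0.003], [-0.127, -0.992, -0.001], [0.003, 0.0, -1.0]]
wrist_force: [-6.9, 0.7, 17.7]
gripper_width: 0.004
gripper_force: 9.6
```

The stop has not caught yet. It sits at least 2 mm beyond contact, so I'll lift off and slide it about 7 mm further in.

Emit:
arm_command([
  [0, 0, 0, -10, 0, 0, 0],
  [0, 0, 0, -12, 0, 0, 0],
  [0, 0, 0, -12, 0, 0, 0],
  [0, 0, 0, -14, 0, 0, 0],
  [0, 0, 0, -14, 0, 0, 0],
  [0, 0, 0, -14, 0, 0, 0],
  [0, 0, 0, -16, 0, 0, 0],
  [0, 0, 0, -20, 0, 0, 0],
])

```text
time_s: 23.1
tcp_pos: [0.4777, -0.0245, 0.286]
ee_rot: [[0.992, -0.129, -0.001], [-0.129, -0.992, 0.001], [-0.001, -0.001, -1.0]]
wrist_force: [0.2, -0.2, -0.4]
gripper_width: 0.004
gripper_force: 0.0
```

Emit:
arm_command([
  [60, 18, 31, 0, 0, 0, 0],
  [60, 18, 31, 0, 0, 0, 0],
  [60, 18, 31, 0, 0, 0, 0],
  [60, 18, 32, 0, 0, 0, 0],
  [60, 18, 32, 0, 0, 0, 0],
  [60, 0, 0, 0, 0, 0, 0.142],
  [60, 0, 0, 0, 0, 0, 0.143],
  [60, 0, 0, 0, 0, 0, 0.143],
])

```text
time_s: 23.9
tcp_pos: [0.5474, -0.1923, 0.2852]
ee_rot: [[0.845, -0.534, -0.001], [-0.534, -0.845, 0.001], [-0.001, -0.001, -1.0]]
wrist_force: [-0.7, -0.1, 0.7]
gripper_width: 0.634
gripper_force: 0.0
```

Emit:
arm_command([
  [60, 0, 0, 0, 0, 0, 0.143],
  [60, 0, 0, 0, 0, 0, 0.143],
  [60, 0, 0, 0, 0, 0, 0.143],
  [60, 0, 0, 0, 0, 0, 0.143],
  [60, 0, 0, 0, 0, 0, 0.143],
  [60, 0, 0, 0, 0, 0, 0.143],
  [60, 0, 0, 0, 0, 0, 0.143],
  [60, 0, 0, 0, 0, 0, 0.142],
])

```text
time_s: 24.7
tcp_pos: [0.5474, -0.1918, 0.2855]
ee_rot: [[-0.134, -0.991, -0.0], [-0.991, 0.134, 0.001], [-0.001, 0.0, -1.0]]
wrist_force: [0.2, -0.3, 0.3]
gripper_width: 0.692
gripper_force: 0.0
```

```bash
python3 - <<'E'
from h import *
s=sense();R=np.array(s['ee_rot']);print(s['time_s'],s['tcp_pos'],R.round(3).tolist())
print(R.T@(np.array([.5455,-.1915,.081])-s['tcp_pos'])*1000)
i=capture('side');cv2.imwrite('pics/side3.png',cv2.resize(i[130:280,170:370,::-1],(800,600),interpolation=cv2.INTER_CUBIC))
E
```

```text
24.7 [ 0.54737199 -0.19178896  0.28550104] [[-0.134, -0.991, -0.0], [-0.991, 0.134, 0.001], [-0.001, 0.0, -1.0]]
[1.85831164e-01 1.84686356e+00 2.04501390e+02]
```

View pics/side3.png

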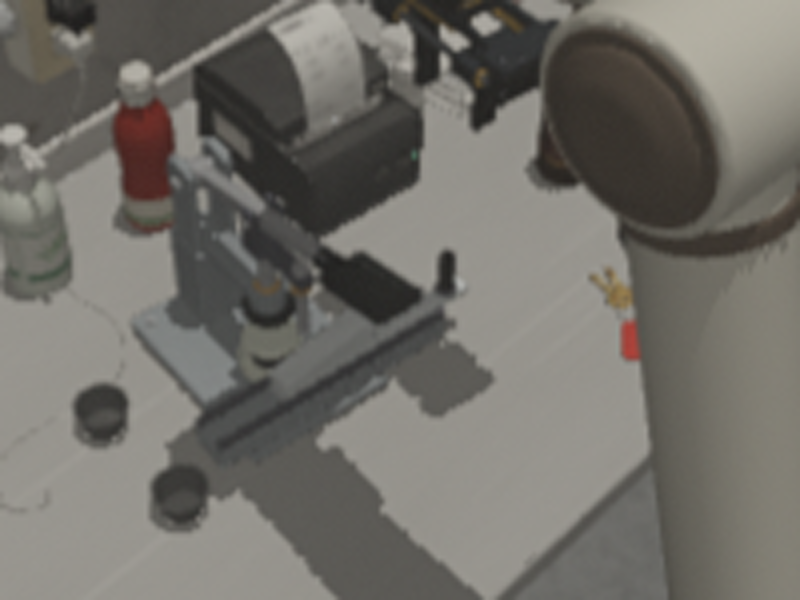

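The knob has moved to about (447,253), the lever is up and everything else stands as before.

Emit:
arm_command([
  [60, 0, 1, 35, 0, 0, 0],
  [60, 0, 0, 35, 0, 0, 0],
  [60, 0, 0, 35, 0, 0, 0],
  [60, 0, 0, 35, 0, 0, 0],
  [60, 0, 0, 25, 0, 0, 0],
  [60, 0, 0, 20, 0, 0, 0],
  [60, 0, 0, 15, 0, 0, 0],
  [60, 0, 0, 4, 0, 0, 0],
])

```text
time_s: 25.55
tcp_pos: [0.5448, -0.1917, 0.08]
ee_rot: [[-0.127, -0.992, -0.004], [-0.992, 0.127, 0.001], [-0.001, 0.004, -1.0]]
wrist_force: [-0.7, -0.6, -0.1]
gripper_width: 0.69
gripper_force: 0.0
```

Emit:
arm_command([
  [0, 0, 0, 0, 0, 0, 0],
  [0, 0, 0, 0, 0, 0, 0],
  [0, 0, 0, 0, 0, 0, 0],
  [0, 0, 0, 0, 0, 0, 0],
  [0, 0, 0, 0, 0, 0, 0],
  [0, 0, 0, 0, 0, 0, 0],
  [0, 0, 0, 0, 0, 0, 0],
])

```text
time_s: 26.25
tcp_pos: [0.5467, -0.1922, 0.0828]
ee_rot: [[-0.128, -0.992, 0.002], [-0.992, 0.128, -0.0], [0.0, -0.002, -1.0]]
wrist_force: [1.8, -0.3, -0.2]
gripper_width: 0.173
gripper_force: 30.0
```

Emit:
arm_command([
  [0, -2, 0, 0, 0, 0, 0],
  [0, -2, 0, 0, 0, 0, 0],
  [0, -2, 0, 0, 0, 0, 0],
  [0, -2, 0, 0, 0, 0, 0],
  [0, 0, 0, 0, 0, 0, 0],
])

```text
time_s: 26.75
tcp_pos: [0.5478, -0.1841, 0.0829]
ee_rot: [[-0.128, -0.992, 0.002], [-0.992, 0.128, -0.0], [0.0, -0.002, -1.0]]
wrist_force: [2.6, -3.0, -0.4]
gripper_width: 0.179
gripper_force: 30.0
```

Emit:
arm_command([
  [60, 0, 0, 0, 0, 0, 0],
  [60, 0, 0, 0, 0, 0, 0],
  [60, 0, 0, 0, 0, 0, 0],
  [60, 0, 0, 0, 0, 0, 0],
  [60, 0, 0, 0, 0, 0, 0],
])

```text
time_s: 27.25
tcp_pos: [0.5468, -0.1839, 0.0824]
ee_rot: [[-0.129, -0.992, -0.001], [-0.992, 0.129, 0.0], [-0.0, 0.001, -1.0]]
wrist_force: [-0.1, 0.4, -0.1]
gripper_width: 0.547
gripper_force: 0.0
```

Emit:
arm_command([
  [60, 0, 0, -20, 0, 0, 0],
  [60, 0, 0, -30, 0, 0, 0],
  [60, 0, 0, -35, 0, 0, 0],
  [60, 0, 0, -35, 0, 0, 0],
  [60, 0, 0, -35, 0, 0, 0],
  [60, 0, 0, -35, 0, 0, 0],
  [0, 0, 0, -13, 0, 0, 0],
  [0, 0, 0, 0, 0, 0, 0],
])

```text
time_s: 28.05
tcp_pos: [0.5478, -0.1842, 0.2877]
ee_rot: [[-0.129, -0.992, 0.005], [-0.992, 0.129, -0.0], [-0.0, -0.005, -1.0]]
wrist_force: [-0.1, 0.2, -1.3]
gripper_width: 0.587
gripper_force: 0.0
```

Emit:
arm_command([
  [0, 0, 0, 0, 0, 0, -0.142],
  [0, 0, 0, 0, 0, 0, -0.143],
  [0, 0, 0, 0, 0, 0, -0.143],
  [0, 0, 0, 0, 0, 0, -0.143],
  [0, 0, 0, 0, 0, 0, -0.143],
  [0, 0, 0, 0, 0, 0, -0.143],
])

```text
time_s: 28.65
tcp_pos: [0.546, -0.1838, 0.2827]
ee_rot: [[0.67, -0.743, -0.005], [-0.743, -0.67, 0.001], [-0.004, 0.003, -1.0]]
wrist_force: [-0.2, -0.9, -0.4]
gripper_width: 0.059
gripper_force: 0.0
```

Emit:
arm_command([
  [0, 0, 0, 0, 0, 0, -0.143],
  [0, 0, 0, 0, 0, 0, -0.143],
  [0, 0, 0, 0, 0, 0, -0.143],
  [0, 0, 0, 0, 0, 0, -0.143],
  [0, 0, 0, 0, 0, 0, -0.142],
  [0, 0, 0, 0, 0, 0, 0],
])

```text
time_s: 29.25
tcp_pos: [0.5461, -0.1839, 0.283]
ee_rot: [[0.992, -0.129, -0.004], [-0.129, -0.992, 0.001], [-0.005, -0.0, -1.0]]
wrist_force: [0.4, 1.1, -0.1]
gripper_width: 0.006
gripper_force: 0.0
```

```bash
python3 - <<'E'
from h import *
s=sense();R=np.array(s['ee_rot']);print(s['time_s'],s['tcp_pos'],R.round(3).tolist())
print(R.T@(np.array([.477,-.0249,.275])-s['tcp_pos'])*1000)
E
```

```text
29.25 [ 0.54613899 -0.18387744  0.28301229] [[0.992, -0.129, -0.004], [-0.129, -0.992, 0.001], [-0.005, -0.0, -1.0]]
[ -89.01071215 -148.7388376     8.48976017]
```

Emit:
arm_command([
  [0, -18, -30, 0, 0, 0, 0],
  [0, -18, -30, 0, 0, 0, 0],
  [0, -18, -30, 0, 0, 0, 0],
  [0, -18, -30, 0, 0, 0, 0],
  [0, -17, -29, 0, 0, 0, 0],
  [0, 0, 0, 7, 0, 0, 0],
  [0, 0, 0, 0, 0, 0, 0],
])

```text
time_s: 29.95
tcp_pos: [0.4768, -0.0246, 0.2768]
ee_rot: [[0.992, -0.129, -0.003], [-0.129, -0.992, -0.0], [-0.003, 0.001, -1.0]]
wrist_force: [-0.3, -0.3, -0.0]
gripper_width: 0.001
gripper_force: 0.0
```

Emit:
arm_command([
  [0, 0, 0, 10, 0, 0, 0],
  [0, 0, 0, 6, 0, 0, 0],
  [0, 0, 0, 10, 0, 0, 0],
  [0, 0, 0, 10, 0, 0, 0],
  [0, 0, 0, 10, 0, 0, 0],
  [0, 0, 0, 10, 0, 0, 0],
  [0, 0, 0, 10, 0, 0, 0],
  [0, 0, 0, 10, 0, 0, 0],
])

```text
time_s: 30.75
tcp_pos: [0.4776, -0.0251, 0.2016]
ee_rot: [[0.992, -0.129, -0.001], [-0.129, -0.992, -0.0], [-0.001, 0.0, -1.0]]
wrist_force: [-2.5, 0.4, 4.1]
gripper_width: 0.007
gripper_force: 1.7
```

Emit:
arm_command([
  [0, 0, 0, 4, 0, 0, 0],
  [0, 0, 0, 4, 0, 0, 0],
  [0, 0, 0, 3, 0, 0, 0],
  [0, 0, 0, 2, 0, 0, 0],
  [0, 0, 0, 2, 0, 0, 0],
])

```text
time_s: 31.25
tcp_pos: [0.4779, -0.025, 0.1876]
ee_rot: [[0.992, -0.128, 0.0], [-0.128, -0.992, -0.0], [0.0, 0.0, -1.0]]
wrist_force: [-2.7, -0.2, 3.9]
gripper_width: 0.007
gripper_force: 1.8
```

Emit:
arm_command([
  [0, 0, 0, 1, 0, 0, 0],
])

```text
time_s: 31.35
tcp_pos: [0.4779, -0.0251, 0.1865]
ee_rot: [[0.992, -0.128, 0.0], [-0.128, -0.992, -0.0], [0.0, 0.0, -1.0]]
wrist_force: [-2.5, -0.7, 3.7]
gripper_width: 0.007
gripper_force: 1.8
```

Emit:
arm_command([
  [0, 0, 0, 1, 0, 0, 0],
])

```text
time_s: 31.45
tcp_pos: [0.4779, -0.0251, 0.1856]
ee_rot: [[0.992, -0.128, -0.0], [-0.128, -0.992, -0.0], [-0.0, 0.0, -1.0]]
wrist_force: [-3.2, -0.2, 3.2]
gripper_width: 0.006
gripper_force: 1.8
```

Emit:
arm_command([
  [0, 0, 0, 1, 0, 0, 0],
])

```text
time_s: 31.55
tcp_pos: [0.4779, -0.025, 0.1846]
ee_rot: [[0.992, -0.128, 0.0], [-0.128, -0.992, -0.0], [0.0, 0.0, -1.0]]
wrist_force: [-3.5, -1.1, 3.5]
gripper_width: 0.002
gripper_force: 1.8
```

Emit:
arm_command([
  [0, 0, 0, 1, 0, 0, 0],
])

```text
time_s: 31.65
tcp_pos: [0.478, -0.025, 0.1836]
ee_rot: [[0.992, -0.128, 0.0], [-0.128, -0.992, -0.0], [0.0, 0.0, -1.0]]
wrist_force: [-2.6, -0.2, 2.9]
gripper_width: 0.004
gripper_force: 1.8
```

Emit:
arm_command([
  [0, 0, 0, 1, 0, 0, 0],
])

```text
time_s: 31.75
tcp_pos: [0.478, -0.0251, 0.1826]
ee_rot: [[0.992, -0.128, 0.0], [-0.128, -0.992, -0.0], [0.0, 0.0, -1.0]]
wrist_force: [-4.2, -0.2, 5.7]
gripper_width: 0.007
gripper_force: 2.7
```

Emit:
arm_command([
  [0, 0, 0, 1, 0, 0, 0],
])

```text
time_s: 31.85
tcp_pos: [0.478, -0.0251, 0.1819]
ee_rot: [[0.992, -0.128, 0.0], [-0.128, -0.992, -0.0], [0.0, 0.0, -1.0]]
wrist_force: [-5.1, 0.4, 8.1]
gripper_width: 0.004
gripper_force: 4.0
```

Emit:
arm_command([
  [0, 0, 0, 1, 0, 0, 0],
])

```text
time_s: 31.95
tcp_pos: [0.4781, -0.0251, 0.1814]
ee_rot: [[0.992, -0.128, 0.0], [-0.128, -0.992, -0.0], [0.001, 0.0, -1.0]]
wrist_force: [-6.0, -0.4, 10.7]
gripper_width: 0.005
gripper_force: 5.5
```

Emit:
arm_command([
  [0, 0, 0, 1, 0, 0, 0],
])

```text
time_s: 32.05
tcp_pos: [0.4781, -0.0251, 0.1809]
ee_rot: [[0.992, -0.128, 0.001], [-0.128, -0.992, -0.001], [0.001, 0.0, -1.0]]
wrist_force: [-7.0, 0.6, 13.7]
gripper_width: 0.003
gripper_force: 7.0
```

Emit:
arm_command([
  [0, 0, 0, 1, 0, 0, 0],
])

```text
time_s: 32.15
tcp_pos: [0.4782, -0.0251, 0.1804]
ee_rot: [[0.992, -0.128, 0.001], [-0.128, -0.992, -0.001], [0.001, 0.0, -1.0]]
wrist_force: [-7.3, 0.2, 16.8]
gripper_width: 0.004
gripper_force: 8.5
```

Emit:
arm_command([
  [0, 0, 0, 1, 0, 0, 0],
  [0, 0, 0, 0, 0, 0, 0],
  [0, 0, 0, 0, 0, 0, 0],
])

```text
time_s: 32.45
tcp_pos: [0.4782, -0.0251, 0.1802]
ee_rot: [[0.992, -0.127, 0.002], [-0.127, -0.992, -0.001], [0.002, 0.0, -1.0]]
wrist_force: [-8.7, 0.3, 17.8]
gripper_width: 0.006
gripper_force: 9.1
```

Emit:
arm_command([
  [0, 0, 0, -10, 0, 0, 0],
  [0, 0, 0, -12, 0, 0, 0],
  [0, 0, 0, -12, 0, 0, 0],
  [0, 0, 0, -14, 0, 0, 0],
  [0, 0, 0, -14, 0, 0, 0],
  [0, 0, 0, -14, 0, 0, 0],
  [0, 0, 0, -16, 0, 0, 0],
  [0, 0, 0, -20, 0, 0, 0],
])

```text
time_s: 33.25
tcp_pos: [0.4787, -0.0245, 0.2895]
ee_rot: [[0.992, -0.128, 0.001], [-0.128, -0.992, 0.001], [0.001, -0.001, -1.0]]
wrist_force: [-0.1, 0.6, -0.1]
gripper_width: 0.005
gripper_force: 0.0
```

Emit:
arm_command([
  [0, 0, 0, -20, 0, 0, 0],
  [0, 0, 0, 0, 0, 0, 0],
  [0, 0, 0, 0, 0, 0, 0],
  [0, 0, 0, 0, 0, 0, 0],
])

```text
time_s: 33.65
tcp_pos: [0.4777, -0.0248, 0.3083]
ee_rot: [[0.992, -0.128, -0.001], [-0.128, -0.992, 0.0], [-0.001, -0.0, -1.0]]
wrist_force: [0.2, -0.1, -0.7]
gripper_width: 0.004
gripper_force: 0.0
```

```bash
python3 - <<'E'
from h import *
c=capture('side');cv2.imwrite('pics/side4.png',cv2.resize(c[130:280,170:370,::-1],(800,600),interpolation=cv2.INTER_CUBIC))
E
```

```text
(no output)
```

View pics/side4.png

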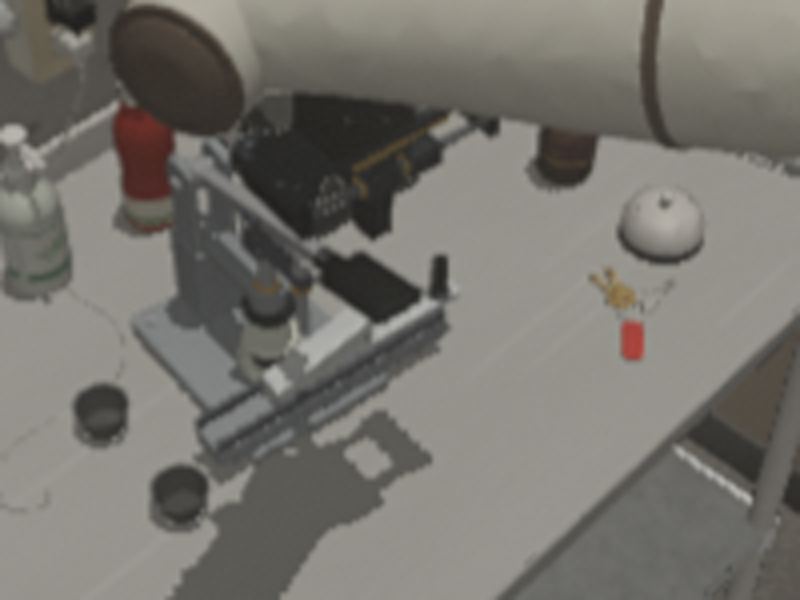

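The lever is fully up, the knob stands at about (440,258), the cups, bell and bottle haven't moved, and the gripper is clear.

```bash
python3 -c "
from station import finish_job
print(finish_job())"
```

```text
the job is handed in; nothing more can be done
None
```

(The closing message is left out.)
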